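# Count along the divider rack and push the staple box into the third gap

### The arm

A 6-joint arm with a two-finger parallel gripper is mounted at the origin on a cart in front of the work surface, level with it; the furniture and walls round the work are solid. World frame = base frame: x ahead of the robot, y to its left, z up, the work surface at z = 0. Lengths are in m, angles in rad, forces in N, time in s.
With the tool pointing down it reaches from about 0.35 to 0.875 m from the base axis. Payload 4.2 kg.
Tool frame: the origin (TCP) lies at the very end of the fingers, on their centre line; the grasp point (between the pads) lies r.grip_depth behind it (r.grip_depth is the distance from the TCP to the grasp point, in m); z points along the fingers, y is the direction in which the jaws open and shut (so a half turn about z gives the same grasp; the last joint's range is limited). The gripper opens to 87 mm and grips with 3 to 60 N. Pads are 19 mm wide; open, the fingers measure 117 mm over their backs; the gripper's body (75 mm by 190 mm) begins 51 mm behind the grasp point.
Start: joints at [1.44, 0.385, 0.008, 0, -1.194, -0.259], TCP at [0.237, 0.578, 0.223] pointing down, gripper open.
Joint ranges: [-3.14, 3.14], [-1.21, 2.06], [-1.07, 1.41], [-3.16, 2.05], [-2.99, -0.16], [-3.1, 3.1]. Speed limits (rad/s): [2.79, 2.79, 3.14, 3.14, 3.14, 3.14].

### API

Orientations are given as a unit quaternion [w, x, y, z].
In Python, from workcell import r gives the robot as it stands.
- The arm moves only by the tool move_arm, never from a script. Its argument "series" is a list that holds one entry, the list of rows, each a list of 7 numbers: the shift along the tool's x, y, z normalised to -1 to 1, where 1 is 0.25 m, then the turn, a rotation vector about the tool's x, y, z normalised to -1 to 1, where 1 is pi rad, then the closure in counts, from 0 (fully open) to 255 (shut). In form: [[[x, y, z, ax, ay, az, gripper], ...]]. A call has 1 to 12 rows; each row is the pose to reach, as a shift and turn from the pose measured when the call began, along the tool's axes at that moment, turning the shorter way round; what a row does not reach only later rows make up. A row lasts 1/12 s, in which the tool goes at most 41.7 mm and 7.16 degrees, less where a joint would pass 70% of its speed; a pose out of reach is approached as far as the arm can. A call with a number of a shift or a turn outside -1 to 1 is refused whole. A call with a gripper value outside its range is refused whole. The fingers move at their own pace and stop on an object; "newtons" is the grip in N (left out, the last holds). Time passes only in rows, so rows that repeat a pose let the fingers close. It gives the time, the measured TCP pose, the force and the opening at its end, in the units of the state.
- r.state(): the state, without advancing time (a new reading comes with each control period).
- r.snapshot(name): name is "side" or "top"; returns the picture (384x512x3 uint8, red, green, blue); there is no depth.
- r.calibration(name): a dict with "fx", "fy", "cx", "cy" (pixels), "eye" and "orientation" of the camera in the world. Camera axes: x right, y down, z forward; pixel columns grow to the right and rows downward; lengths in m; the calibration is good to about 2 mm. A picture is of the moment at which its call begins. calibration takes no time and is no camera call.
- r.finish_job(): hands the job in, once; it reports no verdict.
The state is a dict: "time": time; "qpos": joint angles; "dq": joint speeds; "joint_efforts": joint torques, N m; "eef_pos": TCP position; "orientation": TCP orientation; "force": force on the tool from outside, world axes, zero at the start; "moment": the same for the moment, N m; "opening": finger opening in m.
Only numpy, scipy, OpenCV 4.12 (cv2) and the standard library are available. Lean on these libraries where they do the work, as an engineer would, in place of code of your own. Each camera call takes 0.05 s, during which the arm holds its last target.

### The job

Put the box of staples that lies in front of the divider rack away in the rack's third gap, counted from the tall end plate. First count with the fingers closed: run a fingertip along the top of the rail at the back of the rack, in touch with it, from the gap beside the tall end plate to the third gap, and stop there, not running on past that gap. Then push the box over the worktop into that third gap until it is fully home against the back of the rack, without lifting or tipping it, leave the other things where they are, and take the hand away.

Things in the scene. Friction and masses are not known exactly. Their poses are not given: they have to be found in the camera images.
- rack: Grey fixed divider rack: six equal gaps in a row along its y, open at front (-x, to the robot) and top, no floor. Origin on the worktop, mid rack; x to its back, z up. Seven 4 mm walls, 58 mm apart (y = -174 to 174 mm, outer two are the end plates): gaps 54 mm clear, centred at y = +-29, +-87, +-145 mm. Inner walls 34 mm high, x = -37 mm to the back wall, whose front face is at x = 35 mm.
- rail: Aluminium rail fixed on the rack's back wall, its top 52 mm above the worktop. Origin at the middle of its underside (44 mm above the worktop, x = 38 mm, y = 0 of the rack), with the rack's axes. The rail is 8 mm high; its flat top is 14 mm wide and runs straight along the rack's y from -172 to 172 mm.
- tall_end: Tall end plate of the rack, 4 mm thick, at either end (y = +174 or -174 mm of the rack), with the rack's axes; origin on the worktop. Front part 34 mm high; rear part, x = 9 to 45 mm, rises to 90 mm. The first gap is the one beside this plate; the third gap is centred 145 mm from it.
- low_end: End plate at the other end of the rack, rear part only 52 mm high, 4 mm thick; origin on the worktop, with the rack's axes.
- tall_rail (a point): Point in the plane of the tall end plate, over the middle of the rail and level with its top (52 mm above the worktop). Along the rail from here towards the other end, gaps 1, 2, 3 are centred at 29, 87, 145 mm.
- tall_home (a point): Point at worktop height in the plane of the tall end plate, at x = -2 mm of the rack: a box fully home in the third gap has its origin 145 mm from here along the row.
- staple_box: Pale closed box of staples, 41 mm (its x) by 74 mm (its y) by 27 mm high, about 0.19 kg, loose on the worktop in front of the rack, anywhere along the row, its y axis within 0.3 rad of the rack's x axis. Origin centre of underside. Home: its short side touches the back wall, origin at x = -2 mm of the rack, and it stands out 2 mm in front of the walls.
- small_box: Bystander: smaller box of staples, 37 x 62 x 31 mm, in one of the gaps 1, 2, 5 or 6; origin centre of the underside. Leave it.
- eraser: Bystander: eraser 23 x 52 x 13 mm in one of the gaps 1, 2, 5 or 6; origin centre of the underside. Leave it.
- small_clip: Bystander: black binder clip, 25 x 31 x 13 mm, in one of the gaps 1, 2, 5 or 6; origin on its underside. Leave it.
- glue_stick: Bystander: glue stick 28 x 95 x 28 mm lying on the worktop at the right; origin centre of the underside. Leave it.
- marker: Bystander: marker 16 x 125 x 18 mm lying on the worktop at the left; origin centre of the underside. Leave it.
There are look-alikes about, which are no part of the job. What is shaped like the staple_box but yellow is not meant.

How it is judged:
By the outcome, as a careful person would: the job done as asked, in the order asked, and still so for the second after the job is handed in, with the robot touching nothing.
It also fails if it takes over 64 s, if anything falls off the work surface, if the arm or the gripper's body presses on something with over 40 N, if the wrist force passes 120 N, or if a joint passes its speed limit or range.

## Working session

There is one attempt and no reset: what is moved stays moved. The work goes in short steps, Python scripts to look and compute and a tool call to move; the robot and the scene stay as the last step left them, time stands still between calls to the robot, and variables do not carry over. Pictures are saved under pics/ and viewed, and the job is handed in when it is done.

Besides the shell and the picture viewer there is one more tool, called as name(argument=value, ...), one argument or row to a line, values as JSON. move_arm: Moves the arm, as the interface text tells. Its arguments: {"type":"object","properties":{"series":{"type":"array","items":{"type":"array","items":{"type":"array","items":{"type":"number"}}}},"newtons":{"type":"number"}},"required":["series"]}

```bash
ls; mkdir -p pics; python3 - <<'E'
from workcell import r
import cv2
print(r.state(), r.grip_depth)
for n in("side","top"):
    im=r.snapshot(n); cv2.imwrite(f"pics/{n}0.png",cv2.cvtColor(im,cv2.COLOR_RGB2BGR)); print(n,r.calibration(n))
E
```

```text
pics
{'time': 0.0, 'qpos': array([ 1.43962280e+00,  3.85581893e-01,  6.60593655e-03, -5.09554352e-04,
       -1.19401533e+00, -2.58585881e-01]), 'dq': array([-0.00016485,  0.00182413, -0.00106077, -0.00101763,  0.00079698,
        0.00085047]), 'joint_efforts': array([ 1.26794839e-04, -3.90664816e+01,  1.87416208e+01,  4.21986222e+00,
        1.11051303e-02, -1.90663727e-04]), 'eef_pos': array([0.23723606, 0.57755777, 0.22143498]), 'orientation': array([ 1.11033062e-03,  9.81052147e-01, -1.93740613e-01, -1.66453081e-04]), 'force': array([ 0.40691697,  0.46476292, -0.09059138]), 'moment': array([-0.01900208, -0.02826102, -0.02438936]), 'opening': 0.08684006760546557} 0.0187
side {'fx': 464.7309404678302, 'fy': 464.7309404678302, 'cx': 253.7584509468212, 'cy': 188.79958510916902, 'eye': array([ 0.22976413, -1.34868332,  1.07005557]), 'orientation': array([-0.45628837,  0.88261844, -0.10008943,  0.05260906])}
top {'fx': 405.41204243975585, 'fy': 405.41204243975585, 'cx': 261.45288813355893, 'cy': 191.92627265953433, 'eye': array([0.44269152, 0.01086045, 1.3138202 ]), 'orientation': array([ 0.0279893 , -0.70273291,  0.71069356, -0.01725428])}
```

View pics/top0.png

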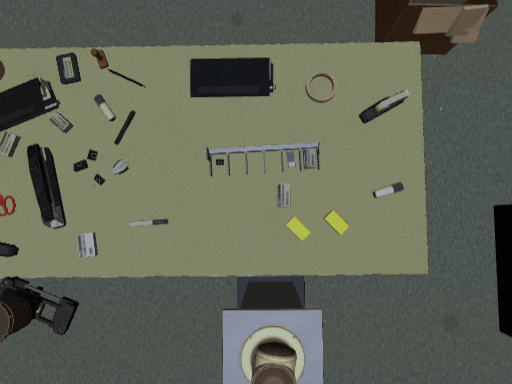

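View pics/side0.png

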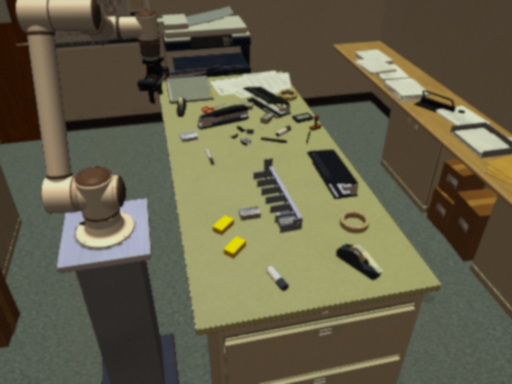

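```bash
python3 - <<'E'
import cv2
im=cv2.imread("pics/top0.png"); c=im[60:210,190:390]; cv2.imwrite("pics/top0c.png",cv2.resize(c,None,fx=4,fy=4,interpolation=cv2.INTER_CUBIC))
E
```

```text
(no output)
```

View pics/top0c.png

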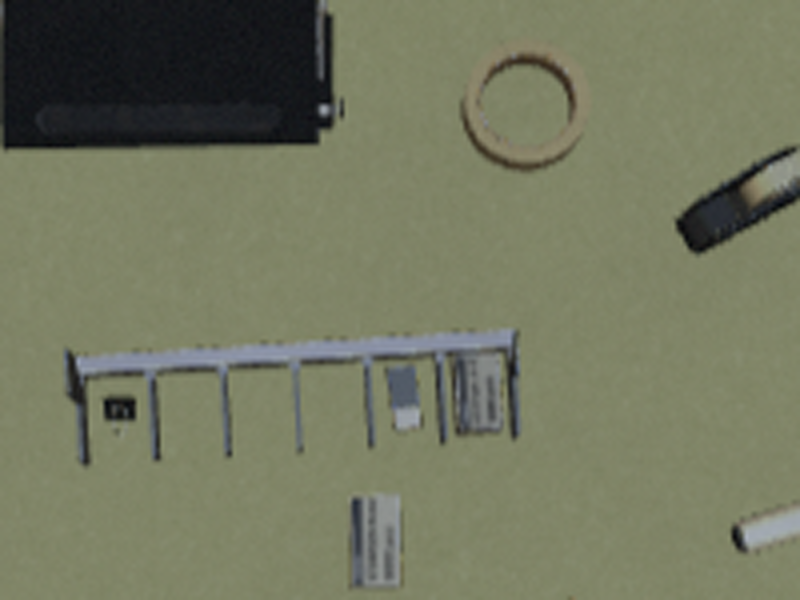

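```bash
cat > h.py <<'E'
import numpy as np
from scipy.spatial.transform import Rotation as R
from workcell import r
def rot(q): return R.from_quat([q[1],q[2],q[3],q[0]])
def world(n,u,v,z):
    c=r.calibration(n); d=rot(c['orientation']).apply([(u-c['cx'])/c['fx'],(v-c['cy'])/c['fy'],1]); return c['eye']+d*(z-c['eye'][2])/d[2]
def pix(n,p):
    c=r.calibration(n); q=rot(c['orientation']).inv().apply(np.asarray(p)-c['eye']); return np.array([c['fx']*q[0]/q[2]+c['cx'],c['fy']*q[1]/q[2]+c['cy']])
E
python3 - <<'E'
import cv2
im=cv2.imread("pics/side0.png"); c=im[150:260,200:320]; cv2.imwrite("pics/side0c.png",cv2.resize(c,None,fx=5,fy=5,interpolation=cv2.INTER_CUBIC))
im=cv2.imread("pics/top0.png"); c=im[135:215,200:330]; cv2.imwrite("pics/top0d.png",cv2.resize(c,None,fx=6,fy=6,interpolation=cv2.INTER_CUBIC))
E
```

```text
(no output)
```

View pics/side0c.png

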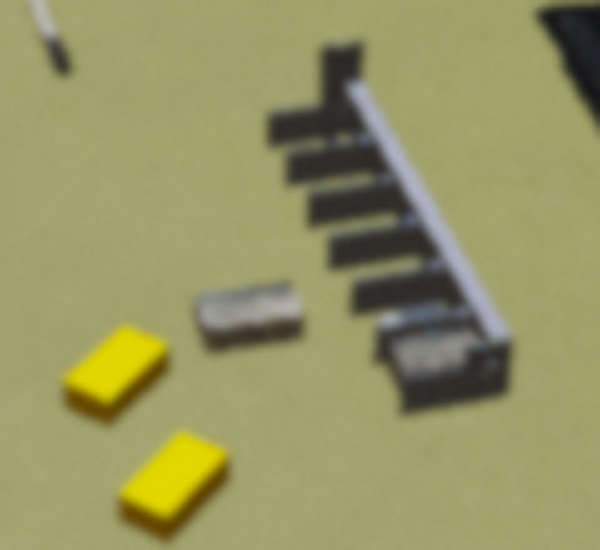

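View pics/top0d.png

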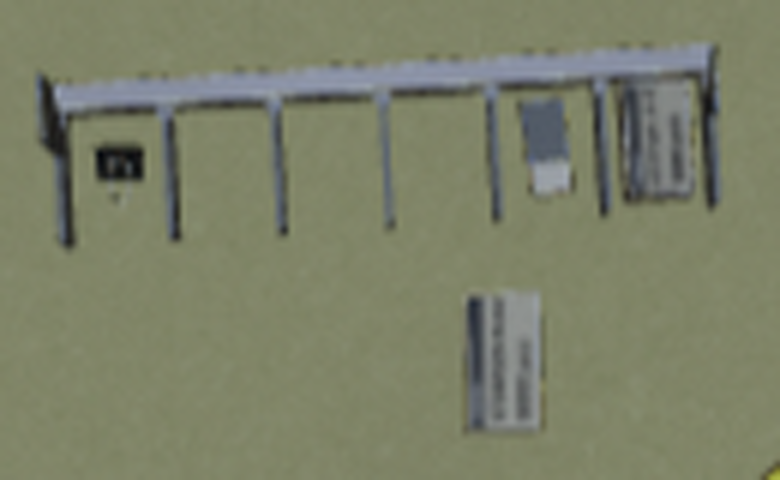

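```bash
cat >> h.py <<'E'
def cd(x,y,s=6,ox=200,oy=135): return (x+.5)/s-.5+ox,(y+.5)/s-.5+oy
E
python3 - <<'E'
from h import *
from scipy.optimize import least_squares
obs=[]
ys=[.174-.058*i for i in range(7)]
for (u,v),y in zip([(67,243),(175,238),(284,233),(391,228),(497,219),(604,214),(713,207)],ys):
    obs.append((cd(u,v),(-.037,y,.034)))
for (u,v),p in [((54,87),(.045,.172,.052)),((58,112),(.031,.172,.052)),((712,45),(.045,-.172,.052)),((712,72),(.031,-.172,.052))]: obs.append((cd(u,v),p))
def f(x,full=0):
    M=R.from_euler('z',x[2])
    e=[pix("top",M.apply(p)+[x[0],x[1],0])-o for o,p in obs]
    return np.ravel(e)
s=least_squares(f,[.6,0,0]); print(s.x); print(s.fun.reshape(-1,2).round(2))
np.save('rack.npy',s.x)
M=R.from_euler('z',s.x[2]); W=lambda p:M.apply(p)+[s.x[0],s.x[1],0]
# side check
for p in [(.045,.172,.052),(.031,.172,.052),(.045,-.172,.052),(.031,-.172,.052)]:
    q=pix("side",W(p)); print('side crop',(q-[200,150]+.5)*5-.5)
c=[world("top",*cd(*q),.027) for q in [(484,291),(540,293),(540,430),(484,431)]]
print(np.array(c).round(4)); 
cb=[world("top",*cd(*q),0) for q in [(468,296),(466,431)]]
print(np.array(cb).round(4))
for n,p in [('g1',(.038,.145,.052)),('g3',(.038,.029,.052)),('home',(-.002,.029,0))]: print(n,W(p))
E
```

```text
[0.62438234 0.02061216 0.04619408]
[[-0.71  0.31]
 [-0.51  0.08]
 [-0.46 -0.15]
 [-0.06 -0.38]
 [ 0.53  0.05]
 [ 0.98 -0.19]
 [ 1.11 -0.09]
 [ 0.   -0.21]
 [-0.45  0.02]
 [-0.36  0.31]
 [-0.07  0.22]]
side crop [359.4508158  80.0976531]
side crop [343.03441033  82.56631811]
side crop [506.7819274  334.90187628]
side crop [487.9102147  338.26759049]
[[ 0.5528 -0.0302  0.027 ]
 [ 0.5513 -0.0598  0.027 ]
 [ 0.4787 -0.0587  0.027 ]
 [ 0.4785 -0.0292  0.027 ]]
[[ 0.5525 -0.0223  0.    ]
 [ 0.4794 -0.0203  0.    ]]
g1 [0.65564604 0.16721223 0.052     ]
g3 [0.66100265 0.05133598 0.052     ]
home [0.62104532 0.04948887 0.        ]
```

```bash
python3 - <<'E'
from h import *
from scipy.optimize import least_squares
for zt in (0,.01,.034):
    obs=[]
    ys=[.174-.058*i for i in range(7)]
    for (u,v),y in zip([(67,245),(175,240),(284,235),(391,229),(497,221),(604,216),(713,209)],ys):
        obs.append((cd(u,v),(-.037,y,zt)))
    for (u,v),p in [((54,87),(.045,.172,.052)),((58,112),(.031,.172,.052)),((712,45),(.045,-.172,.052)),((712,72),(.031,-.172,.052))]: obs.append((cd(u,v),p))
    def f(x):
        M=R.from_euler('z',x[2])
        return np.ravel([pix("top",M.apply(p)+[x[0],x[1],0])-o for o,p in obs])
    s=least_squares(f,[.6,0,0]); print(zt,s.x,s.cost); print(s.fun.reshape(-1,2).round(2).tolist())
    if zt==0: x0=s.x
np.save('rack.npy',x0)
M=R.from_euler('z',x0[2]); W=lambda p:M.apply(p)+[x0[0],x0[1],0]
for n,p in [('g1',(.038,.145,.052)),('g3',(.038,.029,.052)),('home',(-.002,.029,0))]: print(n,W(p))
def g(b):
    Q=R.from_euler('z',b[2]); return np.ravel([pix("top",Q.apply([sx*.037,sy*.0205,z])+[b[0],b[1],0])-cd(*q) for q,sx,sy,z in [((540,293),1,-1,.027),((540,430),-1,-1,.027),((468,296),1,1,.027),((466,431),-1,1,.027)]])
b=least_squares(g,[.5,0,0]); print(b.x,b.fun)
print('box in rack',M.inv().apply([b.x[0]-x0[0],b.x[1]-x0[1],0]),b.x[2]-x0[2])
for q in [(.045,.172,.052),(.031,-.172,.052),(.045,-.172,.052),(-.037,.058,.034)]: print((pix("side",W(q))-[200,150]+.5)*5-.5)
for q in [(.037,.0205,.027),(-.037,.0205,.027),(-.037,-.0205,.027),(.037,-.0205,.027)]: print((pix("side",R.from_euler('z',b.x[2]).apply(q)+[b.x[0],b.x[1],0])-[200,150]+.5)*5-.5)
for uv in [(288,222),(298,216),(310,235),(347,228),(336,208),(349,228)]: print(world("top",*uv,.027))
E
```

```text
0 [0.62613339 0.02073673 0.0461569 ] 1.4856019289517812
[[0.73, 0.53], [0.46, 0.33], [0.04, 0.13], [-0.02, 0.09], [0.1, 0.38], [0.07, 0.18], [-0.27, 0.3], [-0.04, -0.77], [-0.49, -0.53], [-0.41, -0.24], [-0.12, -0.33]]
0.01 [0.62544397 0.02070246 0.04615525] 0.7172993559153975
[[0.31, 0.43], [0.18, 0.22], [-0.1, 0.0], [-0.03, -0.04], [0.22, 0.24], [0.33, 0.03], [0.13, 0.15], [-0.03, -0.55], [-0.48, -0.31], [-0.4, -0.02], [-0.1, -0.11]]
0.034 [0.62375712 0.02061861 0.04615087] 2.3490761051305573
[[-0.72, 0.17], [-0.52, -0.06], [-0.46, -0.29], [-0.06, -0.35], [0.53, -0.09], [0.98, -0.32], [1.11, -0.23], [0.0, -0.02], [-0.45, 0.22], [-0.36, 0.51], [-0.06, 0.42]]
g1 [0.65740254 0.16733564 0.052     ]
g3 [0.66275484 0.05145919 0.052     ]
home [0.62279744 0.04961357 0.        ]
[ 0.51473525 -0.03996735 -0.01307305] [ 0.34856507 -0.04079801  0.39942999  0.38954349 -0.54339483 -0.5534014
 -0.20658238  0.1986193 ]
box in rack [-0.11408041 -0.05549946  0.        ] -0.0592299518087292
[361.49694179  79.76104109]
[490.25025178 337.80975285]
[509.11290575 334.44622722]
[304.00189797 190.90480386]
[289.5157643 278.2473988]
[191.13741253 291.09511801]
[201.64971204 325.13864262]
[301.85536141 311.78210322]
[ 0.42897807 -0.0529764   0.027     ]
[ 0.44757671 -0.08487453  0.027     ]
[ 0.38735945 -0.12167995  0.027     ]
[ 0.40814304 -0.23852556  0.027     ]
[ 0.47153913 -0.20535957  0.027     ]
[ 0.40807779 -0.24481032  0.027     ]
```

```bash
cat >> h.py <<'E'
def go(p,yaw,n=None):
    s=r.state(); Q=rot(s['orientation'])
    T=R.from_euler('z',yaw)*R.from_matrix(np.diag([1,-1,-1.]))
    d=Q.inv().apply(np.asarray(p)-s['eef_pos'])/.25; w=(Q.inv()*T).as_rotvec()/np.pi
    print('row',d.round(4).tolist(),w.round(4).tolist(),'t',s['time'],'pos',s['eef_pos'].round(4),'F',s['force'].round(2),'op',round(s['opening'],4),'yaw',Q.as_matrix()[:2,0].round(3)); return d,w
E
python3 -c "
from h import *
go([.44,.36,.18],.046)"
```

```text
row [1.0809, 0.4966, 0.1674] [0.0006, 0.0001, -0.1388] t 0.1 pos [0.2373 0.5776 0.2216] F [-0.11 -0.35  0.6 ] op 0.0872 yaw [ 0.925 -0.38 ]
```

move_arm(
  series=[
    [[0.98,0.45,0.16,0,0,-0.139,255],[0.98,0.45,0.16,0,0,-0.139,255],[0.98,0.45,0.16,0,0,-0.139,255],[0.98,0.45,0.16,0,0,-0.139,255],[0.98,0.45,0.16,0,0,-0.139,255],[0.98,0.45,0.16,0,0,-0.139,255],[0.98,0.45,0.16,0,0,-0.139,255],[0.98,0.45,0.16,0,0,-0.139,255]],
  ],
  newtons=10,
)

```text
time: 0.77
eef_pos: [0.4228, 0.3762, 0.1803]
orientation: [0.002, 1.0, 0.021, -0.001]
force: [-0.7, 0.4, 0.1]
opening: 0.0416
```

```bash
python3 -c "
from h import *
go([.6564,.1673,.12],.046)"
```

```text
row [0.9, 0.8721, 0.2429] [0.0016, 0.001, -0.0015] t 0.7667 pos [0.4228 0.3762 0.1803] F [-0.71  0.42  0.15] op 0.0416 yaw [0.999 0.041]
```

move_arm(
  series=[
    [[0.9,0.872,0.243,0.0016,0.001,-0.0015,255],[0.9,0.872,0.243,0.0016,0.001,-0.0015,255],[0.9,0.872,0.243,0.0016,0.001,-0.0015,255],[0.9,0.872,0.243,0.0016,0.001,-0.0015,255],[0.9,0.872,0.243,0.0016,0.001,-0.0015,255],[0.9,0.872,0.243,0.0016,0.001,-0.0015,255],[0.9,0.872,0.243,0.0016,0.001,-0.0015,255],[0.9,0.872,0.243,0.0016,0.001,-0.0015,255],[0.9,0.872,0.243,0.0016,0.001,-0.0015,255],[0.9,0.872,0.243,0.0016,0.001,-0.0015,255],[0.9,0.872,0.243,0.0016,0.001,-0.0015,255],[0.9,0.872,0.243,0.0016,0.001,-0.0015,255]],
  ],
)

```text
time: 1.77
eef_pos: [0.6557, 0.1685, 0.1203]
orientation: [-0.0, 1.0, 0.024, 0.0]
force: [0.0, 0.3, -0.6]
opening: 0.0002
```

```bash
python3 - <<'E'
from h import *
import cv2
go([.6564,.1673,.056],.046)
for n,(x,y) in {'top':(190,120),'side':(210,110)}.items():
    im=r.snapshot(n)[y:y+110,x:x+150]; cv2.imwrite(f"pics/{n}1.png",cv2.resize(cv2.cvtColor(im,cv2.COLOR_RGB2BGR),None,fx=5,fy=5,interpolation=cv2.INTER_CUBIC))
E
```

```text
row [0.0024, 0.0051, 0.2571] [-0.0001, -0.0001, 0.0004] t 1.7667 pos [0.6557 0.1685 0.1203] F [ 0.04  0.3  -0.63] op 0.0002 yaw [0.999 0.047]
```

View pics/top1.png

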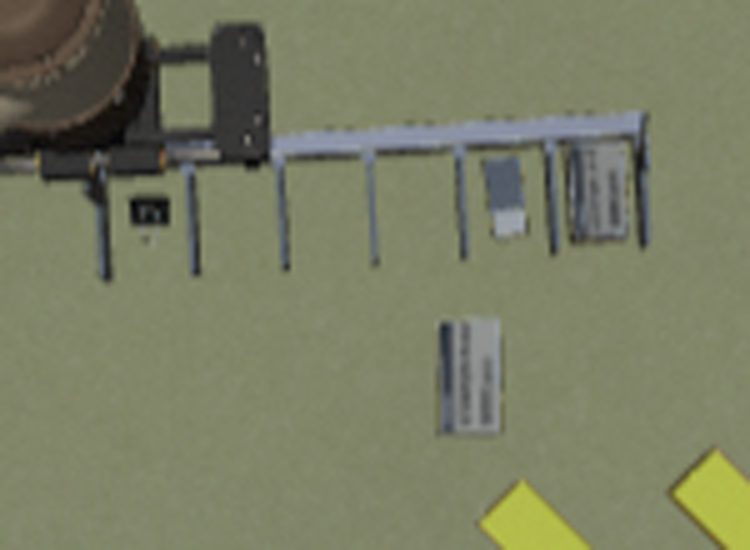

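View pics/side1.png

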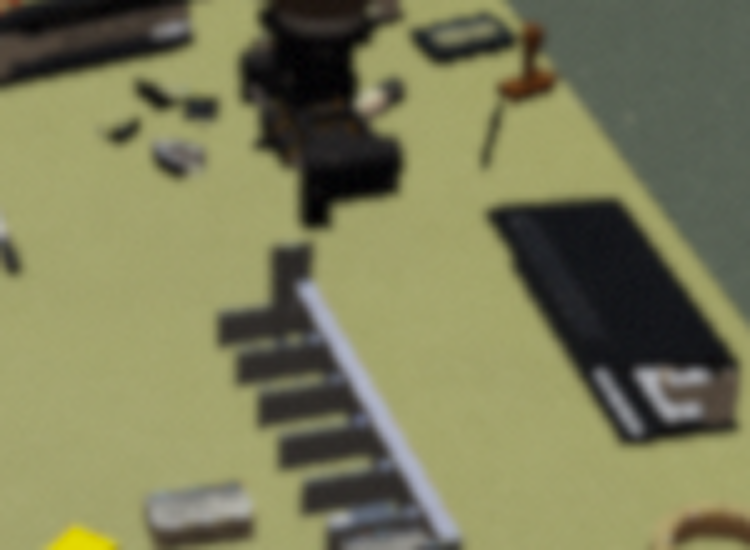

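move_arm(
  series=[
    [[0.002,0.005,0.15,0,0,0,255],[0.002,0.005,0.24,0,0,0,255],[0.002,0.005,0.257,0,0,0,255],[0.002,0.005,0.262,0,0,0,255],[0.002,0.005,0.266,0,0,0,255],[0.002,0.005,0.27,0,0,0,255],[0.002,0.005,0.273,0,0,0,255],[0.002,0.005,0.275,0,0,0,255],[0.002,0.005,0.275,0,0,0,255]],
  ],
)

```text
time: 2.62
eef_pos: [0.6567, 0.1677, 0.0527]
orientation: [-0.001, 1.0, 0.024, 0.001]
force: [0.6, 0.0, 0.1]
opening: 0.0002
```

```bash
python3 -c "
from h import *
go([.6564,.1673,.0515],.046)"
```

```text
row [-0.0015, 0.0014, 0.0047] [-0.0003, -0.0006, 0.0006] t 2.6167 pos [0.6567 0.1677 0.0527] F [0.62 0.03 0.07] op 0.0002 yaw [0.999 0.048]
```

move_arm(
  series=[
    [[0,0,0.005,0,0,0,255],[0,0,0.008,0,0,0,255],[0,0,0.011,0,0,0,255],[0,0,0.011,0,0,0,255]],
  ],
)

```text
time: 2.95
eef_pos: [0.6568, 0.1677, 0.0524]
orientation: [-0.0, 1.0, 0.024, 0.001]
force: [-3.8, 0.0, 9.9]
opening: 0.0006
```

move_arm(
  series=[
    [[0,0.01,0.008,0,0,0,255],[0,0.03,0.008,0,0,0,255],[0,0.05,0.008,0,0,0,255],[0,0.07,0.008,0,0,0,255],[0,0.09,0.008,0,0,0,255],[0,0.11,0.008,0,0,0,255],[0,0.13,0.008,0,0,0,255],[0,0.15,0.008,0,0,0,255],[0,0.17,0.008,0,0,0,255],[0,0.19,0.008,0,0,0,255],[0,0.21,0.008,0,0,0,255],[0,0.23,0.008,0,0,0,255]],
  ],
)

```text
time: 3.95
eef_pos: [0.6618, 0.1112, 0.0525]
orientation: [-0.001, 1.0, 0.025, 0.004]
force: [-0.4, 3.3, 6.3]
opening: 0.0006
```

```bash
python3 -c "
from h import *
go([.6618,.0514,.0505],.046)"
```

```text
row [-0.0119, 0.239, 0.0073] [-0.0009, -0.0028, 0.0011] t 3.95 pos [0.6618 0.1112 0.0525] F [-0.38  3.32  6.35] op 0.0006 yaw [0.999 0.049]
```

move_arm(
  series=[
    [[-0.004,0.02,0.008,0,-0.001,0,255],[-0.008,0.04,0.008,0,-0.002,0,255],[-0.011,0.06,0.008,0,-0.002,0.001,255],[-0.011,0.08,0.008,0,-0.002,0.001,255],[-0.011,0.1,0.008,0,-0.002,0.001,255],[-0.011,0.12,0.008,0,-0.002,0.001,255],[-0.011,0.14,0.008,0,-0.002,0.001,255],[-0.011,0.16,0.008,0,-0.002,0.001,255],[-0.011,0.18,0.008,0,-0.002,0.001,255],[-0.011,0.2,0.008,0,-0.002,0.001,255],[-0.011,0.22,0.008,0,-0.002,0.001,255],[-0.011,0.235,0.008,0,-0.002,0.001,255]],
  ],
)

```text
time: 4.95
eef_pos: [0.6642, 0.0531, 0.0525]
orientation: [-0.002, 1.0, 0.023, 0.004]
force: [-0.1, 3.5, 6.0]
opening: 0.0003
```

```bash
python3 - <<'E'
from h import *
import cv2
go([.6618,.0514,.0505],.046)
for n,(x,y) in {'top':(190,120),'side':(210,110)}.items():
    im=r.snapshot(n)[y:y+110,x:x+150]; cv2.imwrite(f"pics/{n}2.png",cv2.resize(cv2.cvtColor(im,cv2.COLOR_RGB2BGR),None,fx=5,fy=5,interpolation=cv2.INTER_CUBIC))
E
```

```text
row [-0.0101, 0.0065, 0.0078] [-0.0013, -0.0026, 0.0003] t 4.95 pos [0.6642 0.0531 0.0525] F [-0.08  3.52  5.96] op 0.0003 yaw [0.999 0.047]
```

View pics/side2.png

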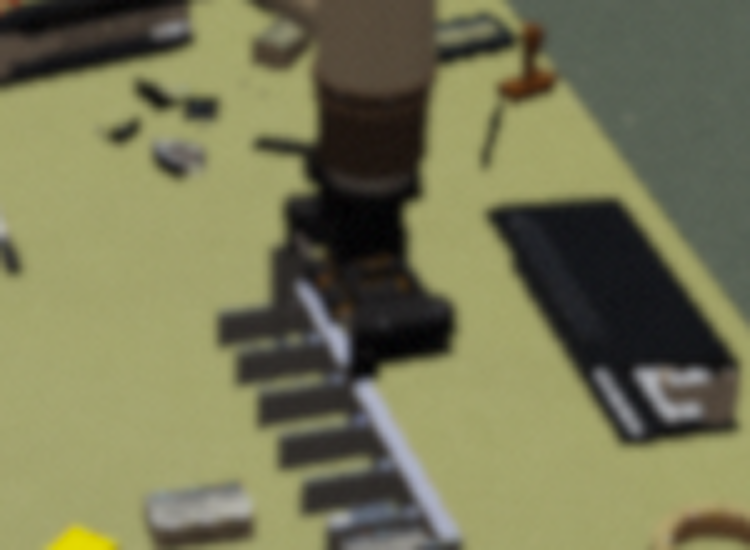

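move_arm(
  series=[
    [[0,0,-0.15,0,0,0,255],[0,0,-0.25,0,0,0,255],[0,0,-0.25,0,0,0,255]],
  ],
)

```text
time: 5.3
eef_pos: [0.6677, 0.0524, 0.1216]
orientation: [-0.002, 1.0, 0.024, 0.01]
force: [0.6, 0.1, 1.1]
opening: 0.0005
```

```bash
python3 -c "
from h import *
go([.5147,-.095,.10],.046);go([.5147,-.095,.012],.046)"
```

```text
row [-0.6411, 0.5603, 0.0708] [-0.0014, -0.0064, 0.0005] t 5.3 pos [0.6677 0.0524 0.1216] F [0.58 0.12 1.05] op 0.0005 yaw [0.999 0.048]
row [-0.6483, 0.5619, 0.4227] [-0.0014, -0.0064, 0.0005] t 5.3 pos [0.6677 0.0524 0.1216] F [0.58 0.12 1.05] op 0.0005 yaw [0.999 0.048]
```

move_arm(
  series=[
    [[-0.641,0.56,0.071,-0.0014,-0.0064,0.0005,255],[-0.641,0.56,0.071,-0.0014,-0.0064,0.0005,255],[-0.641,0.56,0.071,-0.0014,-0.0064,0.0005,255],[-0.641,0.56,0.071,-0.0014,-0.0064,0.0005,255],[-0.641,0.56,0.071,-0.0014,-0.0064,0.0005,255],[-0.641,0.56,0.071,-0.0014,-0.0064,0.0005,255],[-0.641,0.56,0.071,-0.0014,-0.0064,0.0005,255],[-0.641,0.56,0.071,-0.0014,-0.0064,0.0005,255]],
  ],
)

```text
time: 5.97
eef_pos: [0.5153, -0.0953, 0.1003]
orientation: [0.0, 1.0, 0.023, 0.001]
force: [0.2, -0.7, 0.5]
opening: 0.0006
```

```bash
python3 -c "
from h import *
go([.5147,-.095,.010],.046)"
```

```text
row [-0.0031, -0.0012, 0.3613] [0.0, -0.0005, -0.0002] t 5.9667 pos [ 0.5153 -0.0953  0.1003] F [ 0.2  -0.69  0.47] op 0.0006 yaw [0.999 0.045]
```

move_arm(
  series=[
    [[-0.003,-0.001,0.16,0,0,0,255],[-0.003,-0.001,0.3,0,0,0,255],[-0.003,-0.001,0.35,0,0,0,255],[-0.003,-0.001,0.36,0,0,0,255],[-0.003,-0.001,0.36,0,0,0,255]],
  ],
)

```text
time: 6.38
eef_pos: [0.5155, -0.0944, 0.0094]
orientation: [0.0, 1.0, 0.023, 0.0]
force: [-0.1, -0.1, 0.0]
opening: 0.0004
```

```bash
python3 - <<'E'
from h import *
import cv2
x0=np.load('rack.npy');x0[0]=.6252; np.save('rack.npy',x0)
M=R.from_euler('z',x0[2])
for y in(-.07,-.0065):
    go(M.apply([-.114,y,.01])+[x0[0],x0[1],0],.046)
for n,(x,y) in {'top':(190,120),'side':(210,150)}.items():
    im=r.snapshot(n)[y:y+110,x:x+150]; cv2.imwrite(f"pics/{n}3.png",cv2.resize(cv2.cvtColor(im,cv2.COLOR_RGB2BGR),None,fx=5,fy=5,interpolation=cv2.INTER_CUBIC))
E
```

```text
row [0.0037, -0.1599, -0.0026] [0.0001, -0.0001, 0.0003] t 6.3833 pos [ 0.5155 -0.0944  0.0094] F [-0.1  -0.06  0.03] op 0.0004 yaw [0.999 0.047]
row [0.0039, -0.4139, -0.0027] [0.0001, -0.0001, 0.0003] t 6.3833 pos [ 0.5155 -0.0944  0.0094] F [-0.1  -0.06  0.03] op 0.0004 yaw [0.999 0.047]
```

View pics/side3.png

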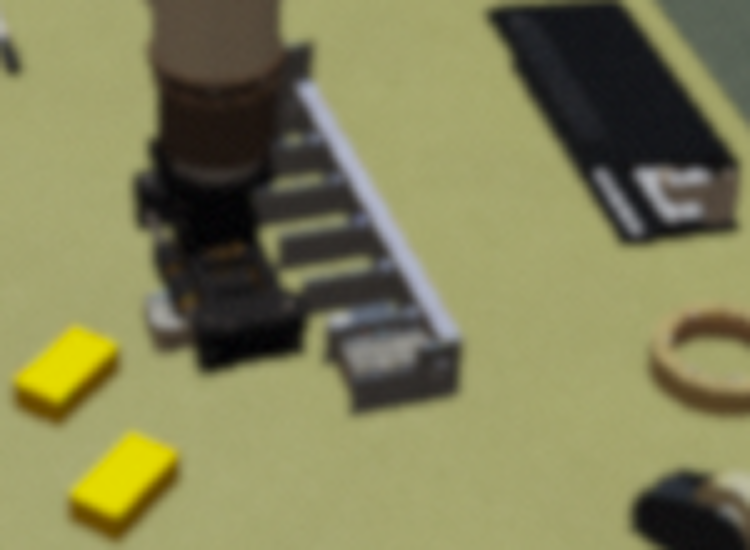

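View pics/top3.png

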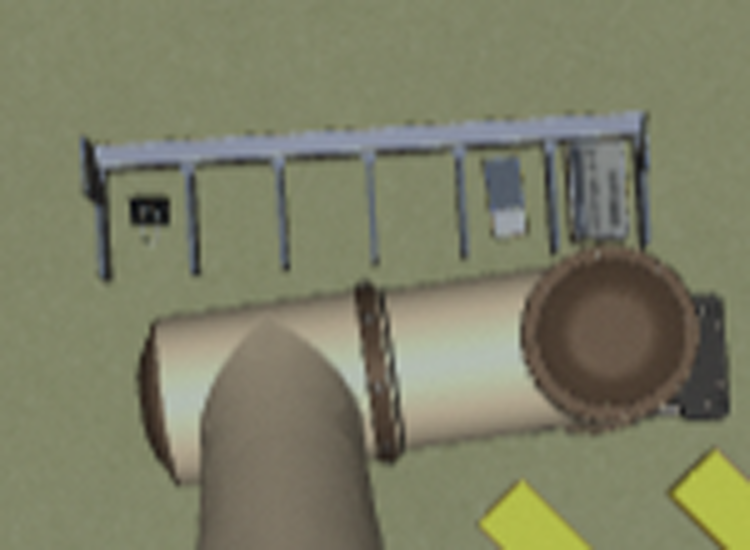

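move_arm(
  series=[
    [[0.002,-0.02,0,0,0,0,255],[0.004,-0.04,0,0,0,0,255],[0.004,-0.055,0,0,0,0,255],[0.004,-0.07,0,0,0,0,255],[0.004,-0.085,0,0,0,0,255],[0.004,-0.1,0,0,0,0,255],[0.004,-0.115,0,0,0,0,255],[0.004,-0.13,0,0,0,0,255],[0.004,-0.145,0,0,0,0,255],[0.004,-0.16,0,0,0,0,255],[0.004,-0.175,0,0,0,0,255],[0.004,-0.19,0,0,0,0,255]],
  ],
)

```text
time: 7.48
eef_pos: [0.5153, -0.0467, 0.0112]
orientation: [0.0, 1.0, 0.023, 0.002]
force: [0.1, -1.2, 0.6]
opening: 0.0007
```

```bash
python3 - <<'E'
from h import *
import cv2
x0=np.load('rack.npy')
M=R.from_euler('z',x0[2])
go(M.apply([-.114,-.0065,.01])+[x0[0],x0[1],0],.046)
for n,(x,y) in {'top':(190,120),'side':(210,150)}.items():
    im=r.snapshot(n)[y:y+110,x:x+150]; cv2.imwrite(f"pics/{n}4.png",cv2.resize(cv2.cvtColor(im,cv2.COLOR_RGB2BGR),None,fx=5,fy=5,interpolation=cv2.INTER_CUBIC))
E
```

```text
row [-0.0042, -0.2232, 0.0047] [0.0001, -0.0013, 0.0002] t 7.4833 pos [ 0.5153 -0.0467  0.0112] F [ 0.08 -1.24  0.6 ] op 0.0007 yaw [0.999 0.047]
```

View pics/side4.png

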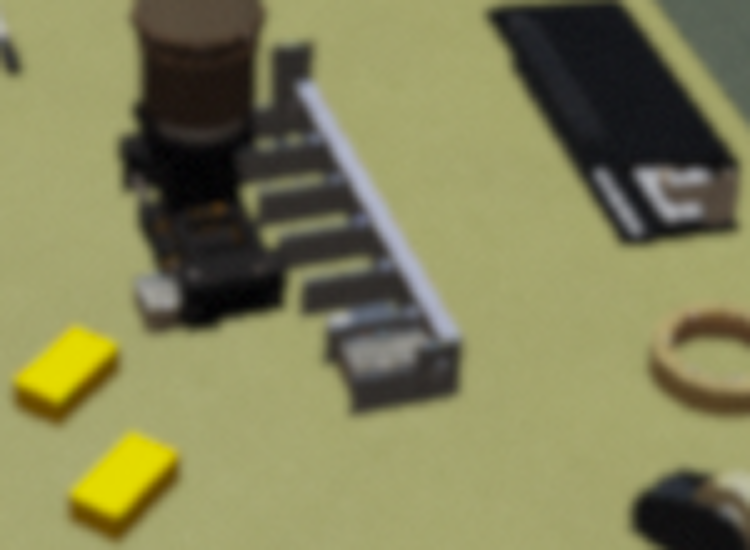

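View pics/top4.png

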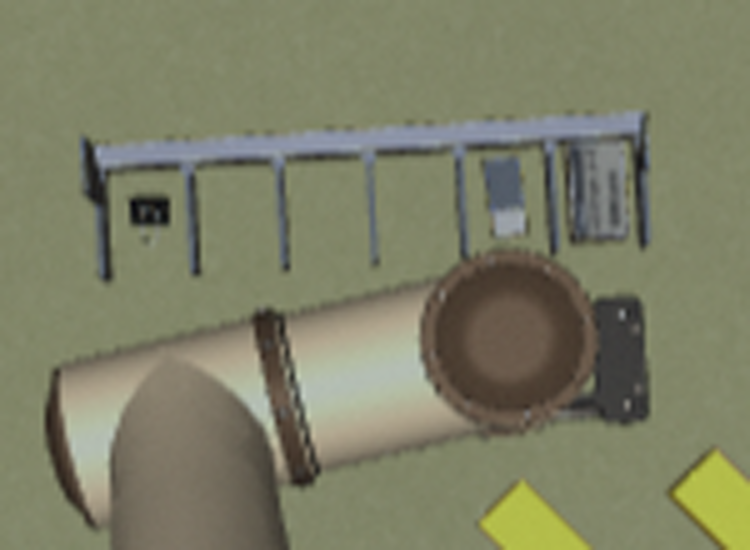

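move_arm(
  series=[
    [[-0.002,-0.018,0.004,0,-0.001,0,255],[-0.004,-0.036,0.004,0,-0.001,0,255],[-0.004,-0.054,0.004,0,-0.001,0,255],[-0.004,-0.072,0.004,0,-0.001,0,255],[-0.004,-0.09,0.004,0,-0.001,0,255],[-0.004,-0.108,0.004,0,-0.001,0,255],[-0.004,-0.126,0.004,0,-0.001,0,255],[-0.004,-0.144,0.004,0,-0.001,0,255],[-0.004,-0.162,0.004,0,-0.001,0,255],[-0.004,-0.18,0.004,0,-0.001,0,255],[-0.004,-0.195,0.004,0,-0.001,0,255],[-0.004,-0.205,0.004,0,-0.001,0,255]],
  ],
)

```text
time: 8.58
eef_pos: [0.5119, 0.0052, 0.0101]
orientation: [-0.0, 1.0, 0.024, 0.001]
force: [0.2, -0.5, -0.1]
opening: 0.0003
```

```bash
python3 - <<'E'
from h import *
import cv2
x0=np.load('rack.npy')
M=R.from_euler('z',x0[2])
go(M.apply([-.114,-.0065,.01])+[x0[0],x0[1],0],.046)
go(M.apply([-.12,-.12,.01])+[x0[0],x0[1],0],.046)
E
```

```text
row [-0.0002, -0.015, 0.0005] [0.0, -0.0003, 0.0005] t 8.5833 pos [0.5119 0.0052 0.0101] F [ 0.18 -0.51 -0.08] op 0.0003 yaw [0.999 0.048]
row [-0.0249, 0.4389, 0.0004] [0.0, -0.0003, 0.0005] t 8.5833 pos [0.5119 0.0052 0.0101] F [ 0.18 -0.51 -0.08] op 0.0003 yaw [0.999 0.048]
```

move_arm(
  series=[
    [[0,0.1,0,0,0,0,255],[0,0.2,-0.1,0,0,0,255],[0,0.35,-0.25,0,0,0,255],[0,0.5,-0.4,0,0,0,255],[0,0.65,-0.5,0,0,0,255],[0,0.8,-0.5,0,0,0,255],[0,0.8,-0.5,0,0,0,255]],
  ],
)

```text
time: 9.17
eef_pos: [0.5228, -0.1979, 0.1383]
orientation: [0.001, 1.0, 0.023, 0.004]
force: [1.0, 0.3, 0.1]
opening: 0.0009
```

```bash
python3 - <<'E'
from h import *
import cv2
for n,(x,y) in {'top':(200,135),'side':(210,150)}.items():
    im=r.snapshot(n)[y:y+80,x:x+130]; cv2.imwrite(f"pics/{n}5.png",cv2.resize(cv2.cvtColor(im,cv2.COLOR_RGB2BGR),None,fx=6,fy=6,interpolation=cv2.INTER_CUBIC))
E
```

```text
(no output)
```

View pics/top5.png

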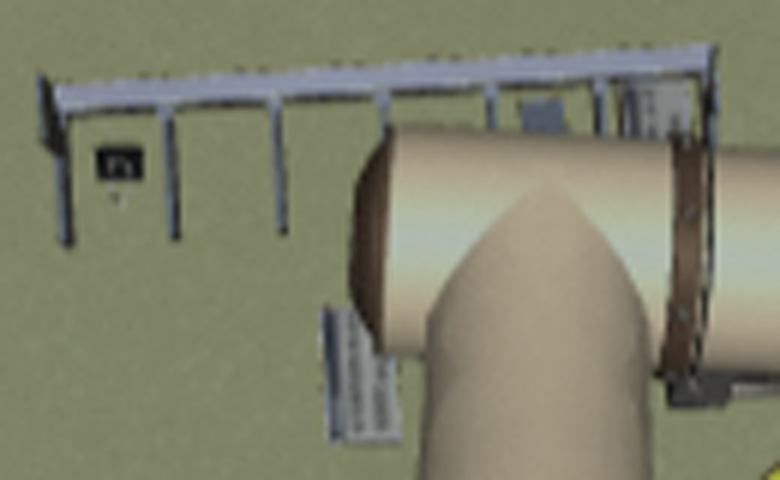

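```bash
python3 - <<'E'
from h import *
from scipy.optimize import least_squares
x0=np.load('rack.npy'); M=R.from_euler('z',x0[2])
L=[((322,308),1,1),((331,441),-1,1),((401,438),-1,-1)]
def g(b):
    Q=R.from_euler('z',b[2]); return np.ravel([pix("top",Q.apply([sx*.037,sy*.0205,.027])+[b[0],b[1],0])-cd(*q) for q,sx,sy in L])
b=least_squares(g,[.5,0,0]); print(b.x,b.fun.round(2))
print('box in rack',M.inv().apply([b.x[0]-x0[0],b.x[1]-x0[1],0]),b.x[2]-x0[2])
E
```

```text
[0.51068101 0.03448225 0.04034533] [-0.19 -0.65 -0.53  0.4   0.71  0.24]
box in rack [-0.11376279  0.01901484  0.        ] -0.0058115667573108015
```

```bash
python3 - <<'E'
from h import *
x0=np.load('rack.npy')
M=R.from_euler('z',x0[2])
go(M.apply([-.1137,-.04,.08])+[x0[0],x0[1],0],.046)
go(M.apply([-.1137,-.04,.01])+[x0[0],x0[1],0],.046)
E
```

```text
row [-0.0052, -0.6917, 0.2257] [0.0002, -0.0015, -0.0009] t 9.2667 pos [ 0.522  -0.1972  0.1366] F [-0.33 -0.03 -0.07] op 0.0004 yaw [0.999 0.043]
row [-0.0065, -0.6919, 0.5057] [0.0002, -0.0015, -0.0009] t 9.2667 pos [ 0.522  -0.1972  0.1366] F [-0.33 -0.03 -0.07] op 0.0004 yaw [0.999 0.043]
```

move_arm(
  series=[
    [[-0.005,-0.15,0.1,0,-0.0015,-0.001,255],[-0.005,-0.3,0.2,0,-0.0015,-0.001,255],[-0.005,-0.45,0.226,0,-0.0015,-0.001,255],[-0.005,-0.6,0.226,0,-0.0015,-0.001,255],[-0.005,-0.692,0.226,0,-0.0015,-0.001,255],[-0.005,-0.692,0.226,0,-0.0015,-0.001,255],[-0.006,-0.692,0.35,0,-0.0015,-0.001,255],[-0.006,-0.692,0.46,0,-0.0015,-0.001,255],[-0.006,-0.692,0.5,0,-0.0015,-0.001,255],[-0.006,-0.692,0.505,0,-0.0015,-0.001,255],[-0.006,-0.692,0.505,0,-0.0015,-0.001,255]],
  ],
)

```text
time: 10.18
eef_pos: [0.5134, -0.0245, 0.0099]
orientation: [0.001, 1.0, 0.023, -0.001]
force: [1.0, -0.3, 0.2]
opening: 0.0003
```

```bash
python3 - <<'E'
from h import *
x0=np.load('rack.npy')
M=R.from_euler('z',x0[2])
go(M.apply([-.1137,-.002,.01])+[x0[0],x0[1],0],.046)
E
```

```text
row [0.0002, -0.1521, -0.0005] [0.0004, 0.0004, 0.0003] t 10.1833 pos [ 0.5134 -0.0245  0.0099] F [ 0.98 -0.31  0.18] op 0.0003 yaw [0.999 0.047]
```

Then back off sideways, go up, round behind the box.

move_arm(
  series=[
    [[0,-0.03,0,0,0,0,255],[0,-0.06,0,0,0,0,255],[0,-0.085,0,0,0,0,255],[0,-0.1,0,0,0,0,255],[0,-0.115,0,0,0,0,255],[0,-0.13,0,0,0,0,255],[0,-0.142,0,0,0,0,255],[0,-0.152,0,0,0,0,255],[0,-0.152,0,0,0,0,255]],
  ],
)

```text
time: 10.93
eef_pos: [0.5117, 0.0139, 0.0099]
orientation: [0.001, 1.0, 0.024, -0.001]
force: [-1.0, -0.2, 0.4]
opening: 0.0001
```

```bash
python3 - <<'E'
from h import *
x0=np.load('rack.npy')
M=R.from_euler('z',x0[2])
go(M.apply([-.25,.029,.1])+[x0[0],x0[1],0],.046)
E
```

```text
row [-0.5455, -0.1226, -0.36] [0.0004, 0.0004, 0.0004] t 10.9333 pos [0.5117 0.0139 0.0099] F [-1.04 -0.17  0.37] op 0.0001 yaw [0.999 0.047]
```

move_arm(
  series=[
    [[0,0.08,0,0,0,0,255],[0,0.12,-0.1,0,0,0,255],[0,0.12,-0.25,0,0,0,255],[-0.1,0.1,-0.36,0,0,0,255],[-0.25,0,-0.36,0,0,0,255],[-0.4,-0.12,-0.36,0,0,0,255],[-0.545,-0.122,-0.36,0,0,0,255],[-0.545,-0.122,-0.36,0,0,0,255]],
  ],
)

```text
time: 11.6
eef_pos: [0.3662, 0.0362, 0.0988]
orientation: [0.001, 1.0, 0.024, -0.004]
force: [-0.6, -1.4, -1.1]
opening: 0.0004
```

```bash
python3 - <<'E'
from h import *
import cv2
for n,(x,y) in {'top':(200,135),'side':(210,150)}.items():
    im=r.snapshot(n)[y:y+80,x:x+130]; cv2.imwrite(f"pics/{n}6.png",cv2.resize(cv2.cvtColor(im,cv2.COLOR_RGB2BGR),None,fx=6,fy=6,interpolation=cv2.INTER_CUBIC))
print(r.state()['eef_pos'])
E
```

```text
[0.37273509 0.03798435 0.10026835]
```

View pics/top6.png

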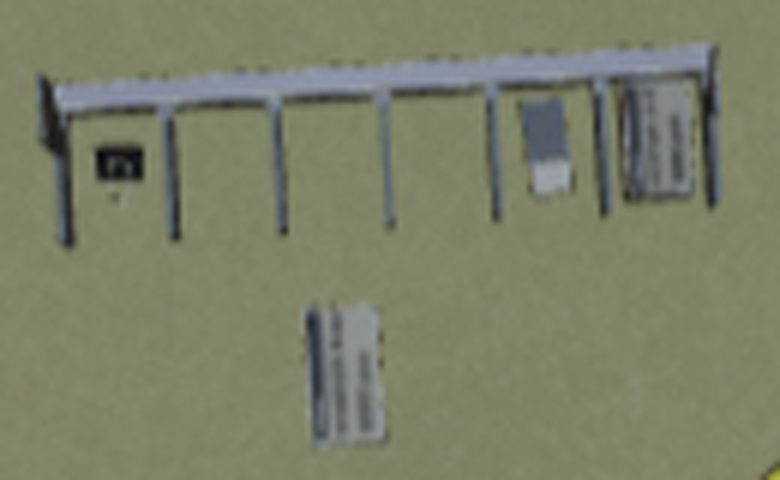

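View pics/side6.png

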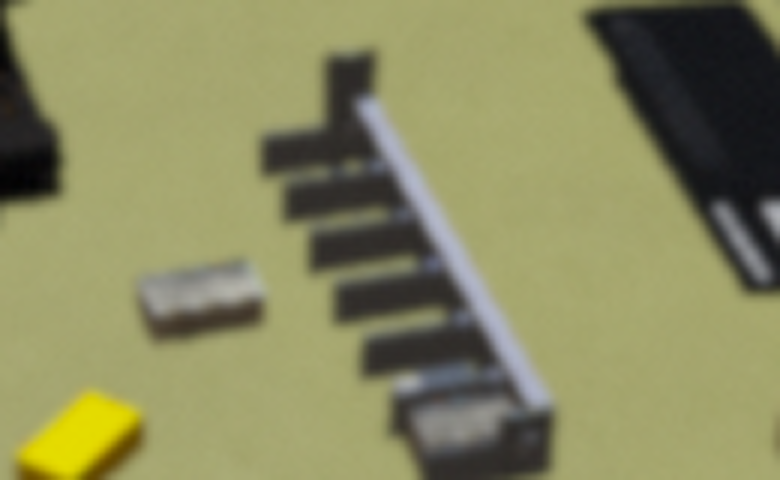

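```bash
python3 - <<'E'
from h import *
from scipy.optimize import least_squares
x0=np.load('rack.npy'); M=R.from_euler('z',x0[2])
L=[((306,305),1,1),((377,304),1,-1),((314,443),-1,1),((385,438),-1,-1)]
def g(b):
    Q=R.from_euler('z',b[2]); return np.ravel([pix("top",Q.apply([sx*.037,sy*.0205,.027])+[b[0],b[1],0])-cd(*q) for q,sx,sy in L])
b=least_squares(g,[.5,0,0]); print(b.x,b.fun.round(2))
print('box in rack',M.inv().apply([b.x[0]-x0[0],b.x[1]-x0[1],0]),b.x[2]-x0[2])
for z in(.06,.01):go(M.apply([-.19,.0285,z])+[x0[0],x0[1],0],.046)
E
```

```text
[0.5104035  0.043761   0.04461724] [-0.48  0.01  0.54 -0.55 -0.56  0.21  0.5   0.33]
box in rack [-0.11361189  0.02829651  0.        ] -0.0015396586927289985
row [0.2457, 0.0022, 0.1609] [0.0003, 0.0003, 0.0011] t 11.7 pos [0.3727 0.038  0.1003] F [ 0.31 -0.42  0.03] op 0.0006 yaw [0.999 0.049]
row [0.2459, 0.002, 0.3609] [0.0003, 0.0003, 0.0011] t 11.7 pos [0.3727 0.038  0.1003] F [ 0.31 -0.42  0.03] op 0.0006 yaw [0.999 0.049]
```

move_arm(
  series=[
    [[0.12,0.002,0.08,0,0,0.001,255],[0.22,0.002,0.16,0,0,0.001,255],[0.245,0.002,0.26,0,0,0.001,255],[0.245,0.002,0.34,0,0,0.001,255],[0.245,0.002,0.36,0,0,0.001,255],[0.245,0.002,0.36,0,0,0.001,255],[0.245,0.002,0.36,0,0,0.001,255]],
  ],
)

```text
time: 12.28
eef_pos: [0.4347, 0.0404, 0.0104]
orientation: [0.0, 1.0, 0.023, -0.0]
force: [-0.2, -0.1, 0.6]
opening: 0.0002
```

```bash
python3 - <<'E'
from h import *
x0=np.load('rack.npy'); M=R.from_euler('z',x0[2])
for x in(-.16,-.09,-.0485):go(M.apply([x,.0285,.01])+[x0[0],x0[1],0],.046)
E
```

```text
row [0.1177, -0.0002, 0.0016] [0.0003, 0.0002, 0.0] t 12.2833 pos [0.4347 0.0404 0.0104] F [-0.24 -0.12  0.6 ] op 0.0002 yaw [0.999 0.046]
row [0.3977, -0.0002, 0.0014] [0.0003, 0.0002, 0.0] t 12.2833 pos [0.4347 0.0404 0.0104] F [-0.24 -0.12  0.6 ] op 0.0002 yaw [0.999 0.046]
row [0.5637, -0.0003, 0.0013] [0.0003, 0.0002, 0.0] t 12.2833 pos [0.4347 0.0404 0.0104] F [-0.24 -0.12  0.6 ] op 0.0002 yaw [0.999 0.046]
```

move_arm(
  series=[
    [[0.06,0,0,0,0,0,255],[0.09,0,0,0,0,0,255],[0.11,0,0,0,0,0,255],[0.13,0,0,0,0,0,255],[0.15,0,0,0,0,0,255],[0.17,0,0,0,0,0,255],[0.19,0,0,0,0,0,255],[0.21,0,0,0,0,0,255],[0.23,0,0,0,0,0,255],[0.25,0,0,0,0,0,255],[0.27,0,0,0,0,0,255],[0.28,0,0,0,0,0,255]],
  ],
)

```text
time: 13.28
eef_pos: [0.5055, 0.0438, 0.0103]
orientation: [0.0, 1.0, 0.023, 0.0]
force: [-1.0, 0.2, 0.5]
opening: 0.0007
```

```bash
python3 - <<'E'
from h import *
import cv2
x0=np.load('rack.npy'); M=R.from_euler('z',x0[2])
for x in(-.0485,):go(M.apply([x,.029,.01])+[x0[0],x0[1],0],.046)
for n,(x,y) in {'top':(200,135),'side':(210,150)}.items():
    im=r.snapshot(n)[y:y+80,x:x+130]; cv2.imwrite(f"pics/{n}7.png",cv2.resize(cv2.cvtColor(im,cv2.COLOR_RGB2BGR),None,fx=6,fy=6,interpolation=cv2.INTER_CUBIC))
E
```

```text
row [0.2799, -0.0019, 0.0014] [0.0003, -0.0001, 0.0] t 13.2833 pos [0.5055 0.0438 0.0103] F [-1.04  0.17  0.54] op 0.0007 yaw [0.999 0.046]
```

View pics/top7.png

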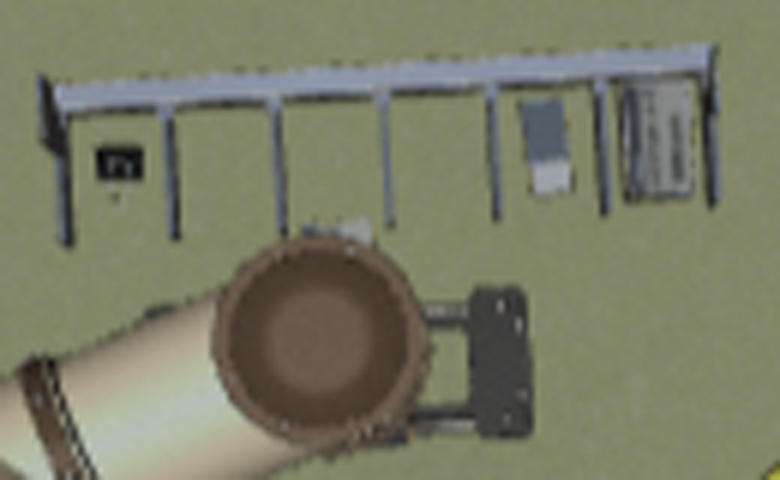

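View pics/side7.png

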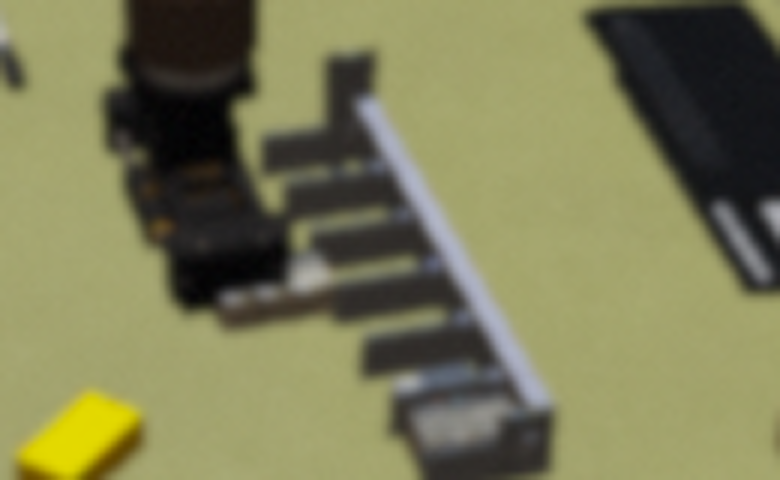

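move_arm(
  series=[
    [[0.02,0,0,0,0,0,255],[0.04,0,0,0,0,0,255],[0.06,0,0,0,0,0,255],[0.08,0,0,0,0,0,255],[0.1,0,0,0,0,0,255],[0.12,0,0,0,0,0,255],[0.14,0,0,0,0,0,255],[0.16,0,0,0,0,0,255],[0.18,0,0,0,0,0,255],[0.2,0,0,0,0,0,255],[0.22,0,0,0,0,0,255],[0.24,0,0,0,0,0,255]],
  ],
)

```text
time: 14.38
eef_pos: [0.5659, 0.0466, 0.0103]
orientation: [0.0, 1.0, 0.023, 0.0]
force: [-1.2, -0.1, -0.1]
opening: 0.0003
```

```bash
python3 - <<'E'
from h import *
import cv2
x0=np.load('rack.npy'); M=R.from_euler('z',x0[2])
for x in(-.0485,):go(M.apply([x,.029,.01])+[x0[0],x0[1],0],.046)
E
```

```text
row [0.0382, -0.0017, 0.0014] [0.0002, -0.0002, 0.0] t 14.3833 pos [0.5659 0.0466 0.0103] F [-1.24 -0.08 -0.06] op 0.0003 yaw [0.999 0.046]
```

Creep until the wall is felt.

move_arm(
  series=[
    [[0.008,0,0,0,0,0,255],[0.014,0,0,0,0,0,255],[0.02,0,0,0,0,0,255],[0.025,0,0,0,0,0,255],[0.03,0,0,0,0,0,255],[0.034,0,0,0,0,0,255],[0.038,0,0,0,0,0,255],[0.042,0,0,0,0,0,255],[0.042,0,0,0,0,0,255]],
  ],
)

```text
time: 15.13
eef_pos: [0.5741, 0.0466, 0.01]
orientation: [0.001, 1.0, 0.023, -0.002]
force: [-5.7, 0.5, 3.3]
opening: 0.0002
```

move_arm(
  series=[
    [[0.01,0,0,0,0,0,255],[0.014,0,0,0,0,0,255],[0.016,0,0,0,0,0,255],[0.016,0,0,0,0,0,255]],
  ],
)

```text
time: 15.47
eef_pos: [0.574, 0.0461, 0.0094]
orientation: [0.002, 1.0, 0.022, -0.006]
force: [-8.1, 1.6, 5.6]
opening: 0.0004
```

move_arm(
  series=[
    [[-0.03,0,0,0,0,0,255],[-0.1,0,0,0,0,0,255],[-0.25,0,-0.05,0,0,0,255],[-0.4,0,-0.2,0,0,0,255],[-0.5,0,-0.35,0,0,0,255],[-0.6,0,-0.5,0,0,0,255],[-0.7,0,-0.6,0,0,0,255],[-0.7,0,-0.6,0,0,0,255],[-0.7,0,-0.6,0,0,0,255]],
  ],
)

```text
time: 16.22
eef_pos: [0.4017, 0.0395, 0.1647]
orientation: [-0.0, 1.0, 0.023, -0.002]
force: [0.3, 0.0, -0.8]
opening: 0.0004
```

```bash
python3 - <<'E'
from h import *
import cv2
for n,(x,y) in {'top':(200,135),'side':(210,150)}.items():
    f=r.snapshot(n); im=f[y:y+80,x:x+130]; cv2.imwrite(f"pics/{n}8.png",cv2.resize(cv2.cvtColor(im,cv2.COLOR_RGB2BGR),None,fx=6,fy=6,interpolation=cv2.INTER_CUBIC))
    cv2.imwrite(f"pics/{n}8f.png",cv2.cvtColor(f,cv2.COLOR_RGB2BGR))
x0=np.load('rack.npy'); M=R.from_euler('z',x0[2])
for sx,sy in((1,1),(1,-1),(-1,1),(-1,-1)):
  q=pix("top",M.apply([-.002+sx*.037,.029+sy*.0205,.027])+[x0[0],x0[1],0]); print((q-[200,135]+.5)*6-.5)
print(r.state()['eef_pos'],r.state()['force'])
E
```

```text
[290.20035916  97.12880099]
[366.85715055  92.59865606]
[297.8145098  234.81181186]
[374.75768748 230.31659632]
[0.40167606 0.03915494 0.16161678] [ 0.30264321 -0.22099426 -0.44738924]
```

View pics/top8.png

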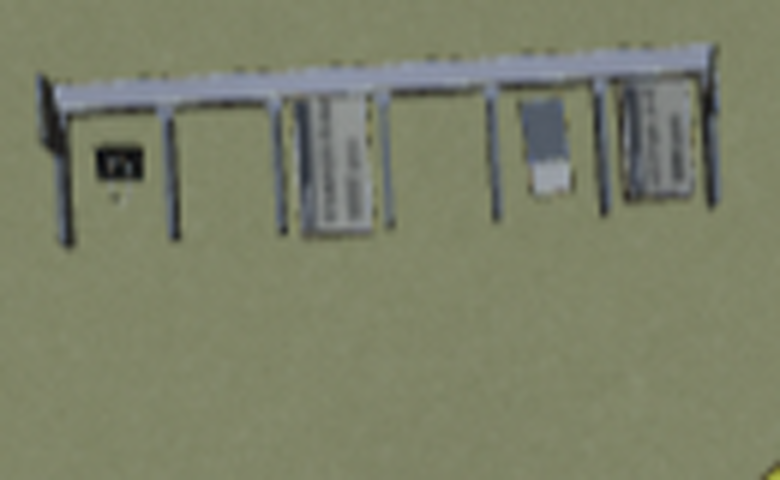

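View pics/side8.png

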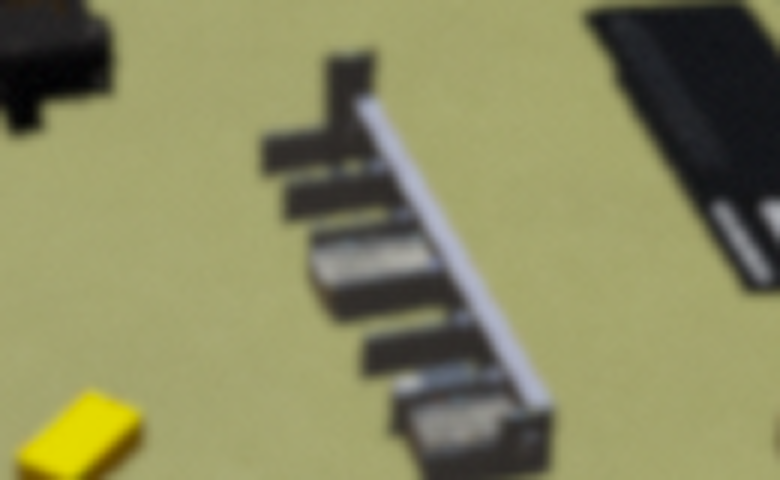

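View pics/top8f.png

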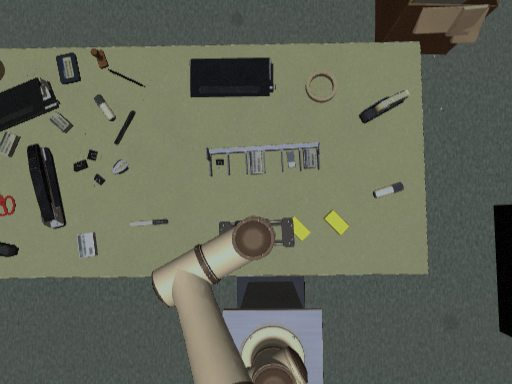

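```bash
python3 -c "
from h import *
print(r.finish_job())"
```

```text
the job is handed in; nothing more can be done
None
```

The box of staples is fully home in the third gap from the tall end plate (the end at +y), and I handed the job in after about 16 s of robot time.

- **Count:** with the fingers closed, I touched the rail at the middle of gap 1 and slid along its top to the third gap. I stopped about 2 mm short of that gap's centre, still in touch at about 6 N, and then lifted straight up. I read the force at the start, middle and end of the slide, and each time it showed 6–10 N. The fingertip drifted up to about 2.5 mm sideways on the way.
- **Push:** I pushed the pale box sideways along the worktop in two pushes. The camera showed the first push had left it about 8–10 mm short of the gap's centre line. After the second it was within 1 mm and about 0.002 rad of it. I then pushed it from behind into the gap, never gripping or lifting it.
- **Last checks:** against the back wall the force rose to 8 N and the box moved no further. In the final top picture its edges lie within a few enlarged pixels (about 2–4 mm) of the computed home position. The clip, eraser, small box and everything else in view are where they were. The hand is clear of everything, with near-zero force.

One disagreement: the finger half-width I assumed (15 mm) put the box about 6 mm further along than the camera did after the first sideways push. I went by the camera, and the later pictures bore that out.

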